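# Find the stripped terminal nut and tag it out

## Task

One of the three steel thumb nuts on the sloping panel of the distribution box has a stripped thread: try them with a light twist until you find the one that gives (turn that one by 15 degrees or more, either way, and leave it turned), and leave the good ones as they are. Then push the steel stem of the tag pin through the hole in that nut's head, right up to the tag body, and let go, so that nobody wires to it. Leave everything else on the bench where it is.

Things in the scene. Friction and masses are not known exactly. Their poses are not given: they have to be found in the camera images.
- console: fixed sloping-front distribution box, 380 wide x 250 deep x 173 mm high; low front (50 mm) faces the robot, panel rises 33 deg away from it to a flat rear ledge. On the panel, up the slope from the nuts: copper straps and bus bar (16 mm off the panel), then small switches (20 mm off, 105 mm from the nuts). Origin: middle of underside; x away from the robot, y along the row of nuts, z up.
- nut_a_eye (a point): hole centre of steel thumb nut a. Its head is a disc on edge, 30 mm across, 10 mm thick, with a 9 mm hole through its flat sides, on a short neck and 24 mm flange. z axis: turning axis, out of the panel, leaning 33 deg from vertical; y axis: along the hole. 27 mm above the nut's seat, 39 mm above the panel. Three like nuts stand in a level row 112 mm apart, in any order.
- nut_a_rim (a point): point on the rim of nut a's head, 15 mm from the hole's centre along the nut's own x axis; it moves 2.6 mm for 10 deg of turn
- nut_a (a joint): angle of nut a (rad), counter-clockwise seen from outside positive, 0: hole level along the row; starts within 0.35 of 0; stays where left. One of the three nuts is stripped: it turns under about 0.1 N m, any way, and never tightens; the good ones hold beyond 10 N m: do not force them. Only turning tells which.
- nut_b_eye (a point): the same point and axes on thumb nut b
- nut_b_rim (a point): point on the rim of nut b's head, 15 mm from the hole's centre along the nut's own x axis; it moves 2.6 mm for 10 deg of turn
- nut_b (a joint): the same for nut b
- nut_c_eye (a point): the same point and axes on thumb nut c
- nut_c_rim (a point): point on the rim of nut c's head, 15 mm from the hole's centre along the nut's own x axis; it moves 2.6 mm for 10 deg of turn
- nut_c (a joint): the same for nut c
- tag_center (a point): middle of the tag pin's grey plastic body, 40 x 26 x 14 mm, lying flat on the bench (point 7 mm up). From the middle of its front end a straight round-ended steel stem, 6 mm thick, 36 mm long. 40 g. x axis along the stem to its tip, z up. Grasp across its 26 mm width (y).
- tag_shoulder (a point): foot of the stem, where it leaves the plastic, 20 mm from the centre along x
- tag_tip (a point): free end of the stem: 56 mm from the centre along x
- tape: roll of black tape, 100 mm across, 48 mm tall, lying flat; bystander, leave it where it is
- driver: black-handled screwdriver, 190 mm long, lying down; bystander, leave it where it is
- meter: yellow and black multimeter, 150 x 75 x 45 mm, lying on its back; bystander, leave it where it is
- bottle: clear bottle, 62 mm across, 170 mm tall; bystander, leave it where it is
- marker: black marker pen, 125 mm long, 12 mm thick, lying in front of the box; bystander, leave it where it is
- tin: small open tin, 52 mm across, 22 mm tall, on the box's flat rear ledge; bystander, leave it where it is
There are look-alikes about, which are no part of the job. Leave any blue look-alike of the part that bears tag_center alone.

How it is judged:
On the way, in this order (a step that is already met when the one before it is completed fails the run):
1. the stripped nut has been found: a nut is turned at least 9 degrees from where it stood (only the stripped one can be) (distance of any of nut_a_rim, nut_b_rim, nut_c_rim from where it was at the start of the episode above 0.0023 m), for 0.1 s.
2. the tag pin's stem is through the hole in the head of the nut that turned, its tip at least 5 mm out on the far side (((distance of nut_a_rim from where it was at the start of the episode above 0.0023 m and ((y of tag_tip in the frame of nut_a_eye above 0.01 m and y of tag_shoulder in the frame of nut_a_eye below 0 m and x of tag_tip in the frame of nut_a_eye between -0.012 and 0.012 m and z of tag_tip in the frame of nut_a_eye between -0.012 and 0.012 m and distance between tag_shoulder and nut_a_eye below 0.031 m) or (y of tag_tip in the frame of nut_a_eye below -0.01 m and y of tag_shoulder in the frame of nut_a_eye above 0 m and x of tag_tip in the frame of nut_a_eye between -0.012 and 0.012 m and z of tag_tip in the frame of nut_a_eye between -0.012 and 0.012 m and distance between tag_shoulder and nut_a_eye below 0.031 m))) or (distance of nut_b_rim from where it was at the start of the episode above 0.0023 m and ((y of tag_tip in the frame of nut_b_eye above 0.01 m and y of tag_shoulder in the frame of nut_b_eye below 0 m and x of tag_tip in the frame of nut_b_eye between -0.012 and 0.012 m and z of tag_tip in the frame of nut_b_eye between -0.012 and 0.012 m and distance between tag_shoulder and nut_b_eye below 0.031 m) or (y of tag_tip in the frame of nut_b_eye below -0.01 m and y of tag_shoulder in the frame of nut_b_eye above 0 m and x of tag_tip in the frame of nut_b_eye between -0.012 and 0.012 m and z of tag_tip in the frame of nut_b_eye between -0.012 and 0.012 m and distance between tag_shoulder and nut_b_eye below 0.031 m))) or (distance of nut_c_rim from where it was at the start of the episode above 0.0023 m and ((y of tag_tip in the frame of nut_c_eye above 0.01 m and y of tag_shoulder in the frame of nut_c_eye below 0 m and x of tag_tip in the frame of nut_c_eye between -0.012 and 0.012 m and z of tag_tip in the frame of nut_c_eye between -0.012 and 0.012 m and distance between tag_shoulder and nut_c_eye below 0.031 m) or (y of tag_tip in the frame of nut_c_eye below -0.01 m and y of tag_shoulder in the frame of nut_c_eye above 0 m and x of tag_tip in the frame of nut_c_eye between -0.012 and 0.012 m and z of tag_tip in the frame of nut_c_eye between -0.012 and 0.012 m and distance between tag_shoulder and nut_c_eye below 0.031 m))))), for 0.2 s.
At the end, for the whole second after the job is handed in: The tag's stem is through the head of the nut that turned, from either side, its foot within 16 mm of the hole's centre and its tip 18 mm or more past it, let go and staying; that nut left over 9 degrees from its start, no second one by 12; no bystander moved by 30 mm (((distance of nut_a_rim from where it was at the start of the episode above 0.0023 m and ((y of tag_tip in the frame of nut_a_eye above 0.018 m and y of tag_shoulder in the frame of nut_a_eye below 0 m and x of tag_tip in the frame of nut_a_eye between -0.012 and 0.012 m and z of tag_tip in the frame of nut_a_eye between -0.012 and 0.012 m and distance between tag_shoulder and nut_a_eye below 0.016 m) or (y of tag_tip in the frame of nut_a_eye below -0.018 m and y of tag_shoulder in the frame of nut_a_eye above 0 m and x of tag_tip in the frame of nut_a_eye between -0.012 and 0.012 m and z of tag_tip in the frame of nut_a_eye between -0.012 and 0.012 m and distance between tag_shoulder and nut_a_eye below 0.016 m))) or (distance of nut_b_rim from where it was at the start of the episode above 0.0023 m and ((y of tag_tip in the frame of nut_b_eye above 0.018 m and y of tag_shoulder in the frame of nut_b_eye below 0 m and x of tag_tip in the frame of nut_b_eye between -0.012 and 0.012 m and z of tag_tip in the frame of nut_b_eye between -0.012 and 0.012 m and distance between tag_shoulder and nut_b_eye below 0.016 m) or (y of tag_tip in the frame of nut_b_eye below -0.018 m and y of tag_shoulder in the frame of nut_b_eye above 0 m and x of tag_tip in the frame of nut_b_eye between -0.012 and 0.012 m and z of tag_tip in the frame of nut_b_eye between -0.012 and 0.012 m and distance between tag_shoulder and nut_b_eye below 0.016 m))) or (distance of nut_c_rim from where it was at the start of the episode above 0.0023 m and ((y of tag_tip in the frame of nut_c_eye above 0.018 m and y of tag_shoulder in the frame of nut_c_eye below 0 m and x of tag_tip in the frame of nut_c_eye between -0.012 and 0.012 m and z of tag_tip in the frame of nut_c_eye between -0.012 and 0.012 m and distance between tag_shoulder and nut_c_eye below 0.016 m) or (y of tag_tip in the frame of nut_c_eye below -0.018 m and y of tag_shoulder in the frame of nut_c_eye above 0 m and x of tag_tip in the frame of nut_c_eye between -0.012 and 0.012 m and z of tag_tip in the frame of nut_c_eye between -0.012 and 0.012 m and distance between tag_shoulder and nut_c_eye below 0.016 m)))) and not (distance of each of nut_a_rim, nut_b_rim from where it was at the start of the episode above 0.0031 m or distance of each of nut_a_rim, nut_c_rim from where it was at the start of the episode above 0.0031 m or distance of each of nut_b_rim, nut_c_rim from where it was at the start of the episode above 0.0031 m) and distance of each of tape, driver, meter, bottle, marker, tin from where it was at the start of the episode below 0.03 m); the robot touches nothing.
It fails at once if a good nut is turned too: more than one nut is turned by over 12 degrees (distance of each of nut_a_rim, nut_b_rim from where it was at the start of the episode above 0.0031 m or distance of each of nut_a_rim, nut_c_rim from where it was at the start of the episode above 0.0031 m or distance of each of nut_b_rim, nut_c_rim from where it was at the start of the episode above 0.0031 m).
It fails at once if a bystander is moved by more than 30 mm (distance of any of tape, driver, meter, bottle, marker, tin from where it was at the start of the episode above 0.03 m).
It also fails if it takes over 72 s, if anything falls off the work surface, if the arm or the gripper's body presses on something with over 40 N, if the wrist force passes 120 N, or if a joint passes its speed limit or range.

## Robot

A 7-joint arm with a two-finger parallel gripper is mounted at the origin on the work surface. World frame = base frame: x ahead of the robot, y to its left, z up, the work surface at z = 0. Lengths are in m, angles in rad, forces in N, time in s.
With the tool pointing down it reaches from about 0.4 to 0.875 m from the base axis. Payload 19.3 kg.
Tool frame: the origin (TCP) lies midway between the tips of the shut fingers; the grasp point (between the pads) lies 19 mm behind it; z points along the fingers, y is the line along which they close (so a half turn about z gives the same grasp; the last joint's range is limited). The gripper opens to 85 mm and grips with 20 to 120 N. Pads are 22 mm wide; open, the fingers measure 114 mm over their backs; the gripper's body (76 mm by 85 mm) begins 54 mm behind the grasp point. The pads swing forward as they close: fully open they stand 13 mm farther back than shut.
Start: joints at [-1.373, 0.521, -0.036, 1.599, 0.021, 1.021, -0.113], TCP at [0.165, 0.603, 0.231] pointing down, gripper open.
Joint ranges: [-2.91, 2.91], [-0.3, 2.13], [-1.5, 1.42], [0.17, 2.43], [-1.26, 4.41], [0.16, 1.93], [-2.52, 2.52]. Speed limits (rad/s): [1.89, 1.89, 2.39, 2.39, 3.01, 3.01, 3.01].

## Interface

Orientations are given as [roll, pitch, yaw] about the fixed x, y, z axes, in that order (R = Rz(yaw) Ry(pitch) Rx(roll)).
In Python, from workcell import telemetry, grab_frame, calibration, bot, outline_of, landmark_of gives the robot as it stands. The module is installed in compiled form; this text tells all that it offers.
- The arm moves only by the shell command python3 -m inch 'ROWS' [FORCE]. ROWS is JSON, a list of rows, each a list of 7 numbers: the shift along the tool's x, y, z in m, then the turn, a rotation vector about the tool's x, y, z in rad, then the closure, from 0 (fully open) to 1 (shut). A call has 1 to 5 rows; each row shifts and turns the commanded pose from where the row before left it, along the tool's axes as they then stand; what a row does not reach is not made up. A row lasts 1/10 s, in which the tool goes at most 50 mm and 8.59 degrees, less where a joint would pass 70% of its speed; a pose out of reach is approached as far as the arm can. A call is refused whole if a number of a shift passes 0.05 or a number of a turn 0.15, either way. A call with a gripper value outside its range is refused whole. The fingers move at their own pace and stop on an object; FORCE is the grip in N (left out, the last holds). Time passes only in rows, so rows that do not move let the fingers close. It gives the time, the measured TCP pose, the force, the opening and the grip force at its end, in the units of the state.
- telemetry.observe(): the state, without advancing time (a new reading comes with each control period).
- grab_frame(name): name is "scene" or "top"; returns the picture (384x512x3 uint8, red, green, blue); there is no depth.
- calibration(name): a dict with "fovy" (degrees; the focal length in pixels is half the picture's height over the tangent of half this angle, whatever the lens; pixels are square), "cx", "cy" (the principal point, pixels), "pose" (4x4, takes a point from camera to world coordinates). Camera axes: x right, y down, z forward; pixel columns grow to the right and rows downward; lengths in m; the calibration is good to about 2 mm. A picture is of the moment at which its call begins. calibration takes no time and is no camera call.
- bot.job_done(): hands the job in; it is judged then, once.
Trained networks look in the newest picture that a camera, given by its name, has taken for a name from the list of things; names that differ only in an ending like _2 or _b are one class to them, and where a whole thing is asked for, a point or a joint stands for the part that bears it (a point fixed in the world has none). Each returns a list of dicts, best first, with "score" (0 to 1); they miss things now and then, are a little off and sometimes report something else, mostly with a low value. They report only what shows in the picture. A call takes as long as a camera call. They do not tell look-alikes from the thing itself.
- outline_of(label, camera): "region" (384x512 bool, what is visible of it) and "rect" ([left, top, right, bottom] in pixels, round what is visible of it).
- landmark_of(label, camera): "xy" ([column, row] in pixels: a listed point, or the origin of a listed thing).
The state is a dict: "clock": time; "qpos": joint angles; "qd": joint speeds; "joint_efforts": joint torques, N m; "position": TCP position; "tool_rot": TCP orientation; "force": force on the tool from outside, world axes, zero at the start; "moment": the same for the moment, N m; "grip_width": finger opening in m; "finger_force": force on a finger pad.
Only numpy, scipy, OpenCV 4.12 (cv2) and the standard library are available. Lean on these libraries where they do the work, as an engineer would, in place of code of your own. Each camera call takes 0.05 s, during which the arm holds its last target. There are 200 camera calls.

## Working session

There is one attempt and no reset: what is moved stays moved. The work goes in short steps, Python scripts to look and compute and a shell command to move; the robot and the scene stay as the last step left them, time stands still between calls to the robot, and variables do not carry over. Pictures are saved under pics/ and viewed, at most 10 in all, crops included, and the job is handed in when it is done.

```bash
mkdir -p pics; python3 - <<'E'
from workcell import *
import cv2,numpy as np
for n in("scene","top"):
    im=grab_frame(n); cv2.imwrite(f"pics/{n}0.png",im[:,:,::-1])
    c=calibration(n); print(n,c["fovy"],c["cx"],c["cy"],np.round(c["pose"],3).tolist())
    for l in("nut_a_eye","nut_a_rim","tag_center","tag_shoulder","tag_tip","console","marker"):
        print(l,[(np.round(d["xy"],1).tolist(),round(d["score"],2)) for d in landmark_of(l,n)][:6])
print(telemetry.observe())
E
```

```text
scene 54.30561528917847 252.0510820444869 187.4396658343527 [[-0.573, 0.505, -0.645, 1.253], [0.819, 0.371, -0.437, 0.503], [0.018, -0.779, -0.626, 0.788], [0.0, 0.0, 0.0, 1.0]]
nut_a_eye [([289.9, 189.1], 0.59)]
nut_a_rim [([285.0, 192.3], 0.65)]
tag_center [([179.9, 141.0], 0.64), ([183.8, 154.6], 0.58), ([155.8, 157.6], 0.44), ([211.3, 141.8], 0.39)]
tag_shoulder [([152.5, 159.5], 0.66), ([211.3, 145.1], 0.64), ([178.5, 143.6], 0.62), ([187.8, 153.1], 0.59), ([230.8, 203.3], 0.55), ([249.0, 179.8], 0.16)]
tag_tip [([194.9, 157.6], 0.61), ([143.7, 161.4], 0.57), ([336.2, 304.0], 0.53), ([167.6, 147.1], 0.52), ([224.5, 143.4], 0.48), ([411.9, 285.0], 0.33)]
console [([235.4, 226.8], 0.62), ([367.4, 242.8], 0.6)]
marker [([188.2, 157.9], 0.63), ([277.6, 192.6], 0.6)]
top 57.05743751253653 256.0907111012682 189.70346233902714 [[0.023, -0.986, 0.167, 0.341], [-1.0, -0.026, -0.017, 0.03], [0.021, -0.166, -0.986, 1.199], [0.0, 0.0, 0.0, 1.0]]
nut_a_eye [([258.1, 184.6], 0.7), ([221.3, 187.3], 0.5)]
nut_a_rim [([216.4, 185.5], 0.44)]
tag_center [([387.8, 237.3], 0.7), ([390.4, 201.4], 0.6
[... 371 characters left out ...]
, 0.46)]
{'clock': 0.8, 'qpos': array([-1.37317425,  0.52135758, -0.03631333,  1.59951341,  0.02121239,
        1.02110707, -0.11281646]), 'qd': array([ 0.00067093, -0.00038523,  0.00119448, -0.00087628, -0.00142287,
        0.00070009,  0.00102033]), 'joint_efforts': array([-5.45830953e-04, -9.26793838e+01,  1.97850622e+00, -3.70217443e+01,
        1.80683169e-02,  2.30742204e-03, -3.24313999e-05]), 'position': array([0.16541128, 0.60269941, 0.23131227]), 'tool_rot': array([3.14159264e+00, 4.02219929e-06, 2.87372948e+00]), 'force': array([-1.26159275,  0.3210862 ,  0.83333962]), 'moment': array([ 0.01019948, -0.03551406, -0.06371442]), 'finger_force': 0.0, 'grip_width': 0.08541762049661138}
```

```bash
python3 - <<'E'
import cv2
for n in("scene","top"):
    im=cv2.imread(f"pics/{n}0.png"); cv2.imwrite(f"pics/{n}0b.png",cv2.resize(im,(800,600),interpolation=cv2.INTER_CUBIC))
E
```

```text
(no output)
```

View pics/scene0b.png

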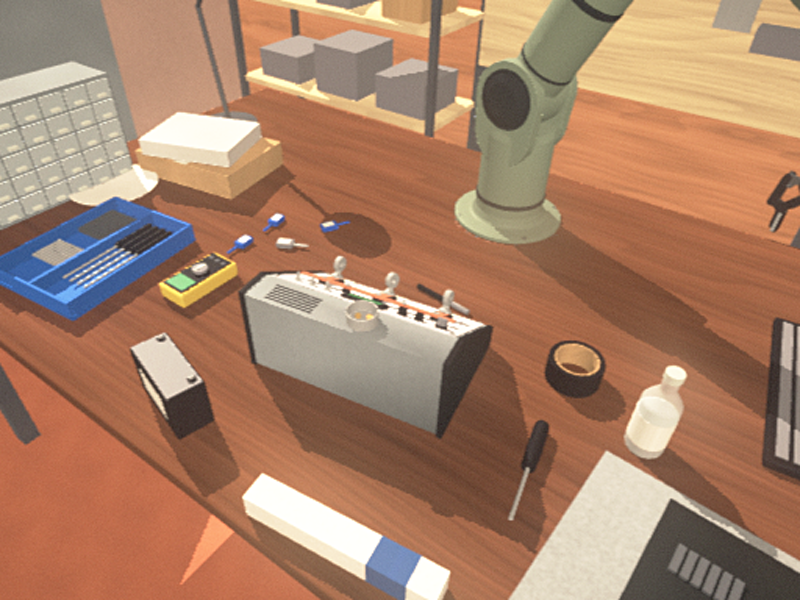

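View pics/top0b.png

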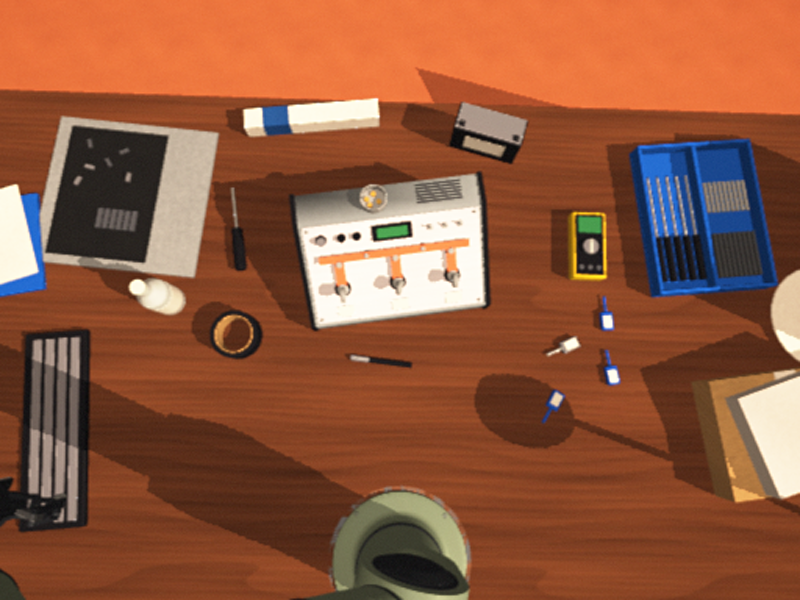

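```bash
python3 - <<'E'
import cv2,numpy as np
t=cv2.imread("pics/top0.png");s=cv2.imread("pics/scene0.png")
def crop(im,x,y,w,h,k):
    c=cv2.resize(im[y:y+h,x:x+w],None,fx=k,fy=k,interpolation=cv2.INTER_CUBIC)
    for i in range(0,w,10):cv2.putText(c,str(x+i),(i*k,10),0,.35,(255,0,0),1);cv2.line(c,(i*k,12),(i*k,17),(255,0,0),1)
    for i in range(5,h,5):cv2.putText(c,str(y+i),(0,i*k+4),0,.35,(255,0,0),1)
    return c
A=np.zeros((600,800,3),np.uint8)
a=crop(t,205,165,98,37,8);A[:a.shape[0],:a.shape[1]]=a
b=crop(s,205,160,98,37,8);A[300:300+b.shape[0],:b.shape[1]]=b
cv2.imwrite("pics/nuts.png",A)
A=np.zeros((600,800,3),np.uint8)
a=crop(t,340,205,40,30,10);A[:300,:400]=a
b=crop(s,165,140,40,30,10);A[:300,400:]=b
a=crop(t,180,105,140,110,3);A[300:300,:1]=0
a=a[:300];A[300:300+a.shape[0],:400]=a[:,:400]
b=crop(s,150,165,170,120,2);A[300:540,400:740]=b
cv2.imwrite("pics/tag.png",A)
E
```

```text
(no output)
```

View pics/nuts.png

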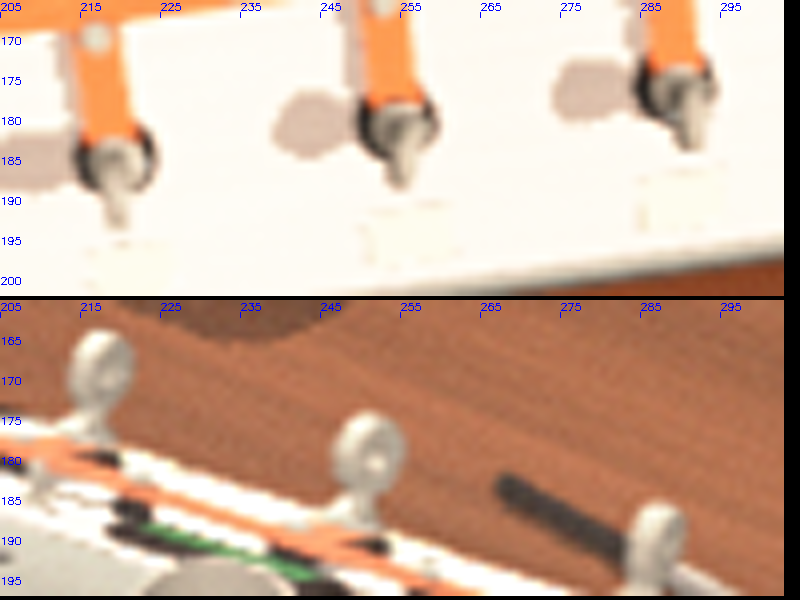

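View pics/tag.png

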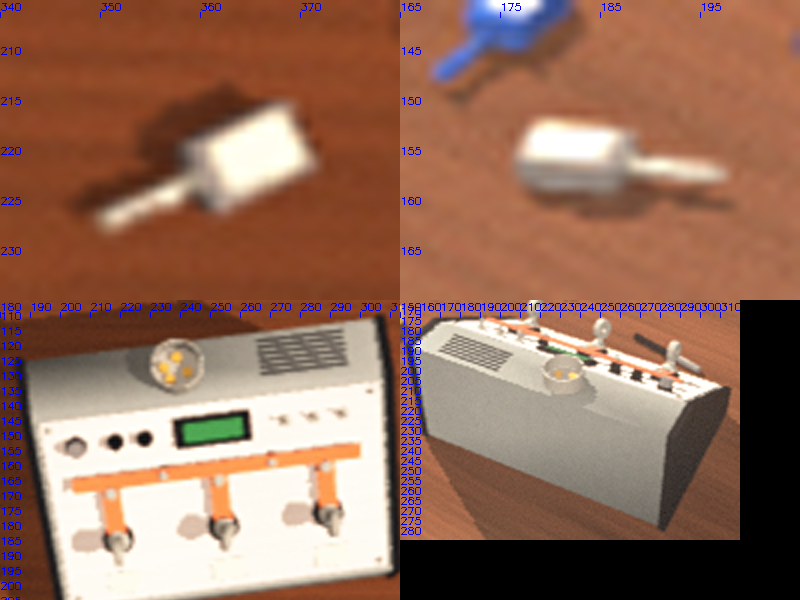

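```bash
cat > h.py <<'E'
import numpy as np,cv2
from workcell import *
from scipy.optimize import least_squares,minimize
from scipy.spatial.transform import Rotation as R
def cam(n):
    c=calibration(n);f=192/np.tan(np.radians(c["fovy"])/2);return f,c["cx"],c["cy"],np.linalg.inv(c["pose"])
C={n:cam(n) for n in("scene","top")}
def proj(n,P):
    f,cx,cy,T=C[n];q=np.atleast_2d(P)@T[:3,:3].T+T[:3,3];return np.c_[cx+f*q[:,0]/q[:,2],cy+f*q[:,1]/q[:,2]]
def tagpts(x,y,yaw,z=.007):
    c,s=np.cos(yaw),np.sin(yaw);Rm=np.array([[c,-s,0],[s,c,0],[0,0,1]])
    B=np.array([[a*.02,b*.013,d*.007] for a in(1,-1) for b in(1,-1) for d in(1,-1)])
    a=np.linspace(0,2*np.pi,12,endpoint=False)
    S=np.vstack([np.c_[np.full(12,u),r*np.cos(a),r*np.sin(a)] for u,r in((.02,.003),(.053,.003),(.0555,.0012))])
    o=[x,y,z];return B@Rm.T+o,S@Rm.T+o
def render(n,parts,box,k=8):
    x0,y0,w,h=box;m=np.zeros((h*k,w*k),np.uint8)
    for P in parts:
        p=(proj(n,P)-[x0,y0]+.5)*k-.5
        cv2.fillConvexPoly(m,cv2.convexHull(np.round(p*16).astype(np.int32)),255,shift=4)
    return cv2.resize(m,(w,h),interpolation=cv2.INTER_AREA)/255.
E
cat > fit0.py <<'E'
from h import *
# tag
boxes={"top":(343,208,38,26),"scene":(172,149,32,14)}
obs={}
for n,b in boxes.items():
    im=cv2.imread(f"pics/{n}0.png").astype(float);x,y,w,h=b;c=im[y:y+h,x:x+w]
    v=c[:,:,0]/(c[:,:,2]+1)   # blue/red : wood low, grey high
    br=c.mean(2)
    bg=np.median(br);obs[n]=np.clip((c[:,:,0]-40)/(170-40),0,1)
    print(n,np.percentile(c[:,:,0],[5,25,50,75,95]))
def cost(p,ns=("top","scene")):
    return sum(((render(n,tagpts(p[0]*.01,p[1]*.01,p[2]),boxes[n])-obs[n])**2).sum() for n in ns)
f,cx,cy,T=C["top"]
# init on plane
def ray(n,u,v,z):
    f,cx,cy,T=C[n];Ti=np.linalg.inv(T);d=Ti[:3,:3]@[(u-cx)/f,(v-cy)/f,1];o=Ti[:3,3];return o+d*(z-o[2])/d[2]
c0=ray("top",364.5,220,.014);t0=ray("top",349.5,227,.007);print("init",c0,t0)
yaw=np.arctan2(*(t0-c0)[1::-1])
for ns in(("top","scene"),("top",),("scene",)):
    best=min((minimize(cost,[c0[0]*100+a,c0[1]*100+b,yaw],args=(ns,),method="Nelder-Mead",options=dict(initial_simplex=np.array([c0[0]*100+a,c0[1]*100+b,yaw])+np.array([[0,0,0],[.4,0,0],[0,.4,0],[0,0,.15]]))) for a in(-.2,.2) for b in(-.2,.2)),key=lambda r:r.fun)
    print(ns,best.x,best.fun)
# nuts
k=lambda X,Y,x0,y0:(x0+(X+.5)/8-.5,y0+(Y+.5)/8-.5)
S=np.array([k(102,67,205,160),k(368,149,205,160),k(656,243,205,160)])  # top-left .. = -y .. +y
Tt=np.array([k(118,190,205,165),k(403,150,205,165),k(688,113,205,165)]) # +y .. -y
def eyes(p):
    d=np.array([-np.sin(p[3]),np.cos(p[3]),0])*.112;return np.array([p[:3]+d,p[:3],p[:3]-d])
W=np.array([1,.5])
r=least_squares(lambda p:np.r_[(proj("scene",eyes(p))[::-1]-S).ravel(),((proj("top",eyes(p))-Tt)*W).ravel()],[.5,.03,.15,.1])
print("nuts",r.x,"\n",np.round(r.fun.reshape(-1,2),2))
print(np.round(eyes(r.x),4))
E
python3 fit0.py
```

```text
top [ 30.    36.    38.    40.   178.95]
scene [ 62.    74.    78.    86.25 225.95]
init [ 0.44714181 -0.35963224  0.014     ] [ 0.42281454 -0.31017129  0.007     ]
('top', 'scene') [ 44.60255418 -36.08299714   1.99619822] 40.9341987264798
('top',) [ 44.66417769 -36.10103718   2.00847607] 9.993771103057766
('scene',) [ 44.42469089 -36.07532224   1.9750814 ] 29.406162104243023
nuts [0.54123225 0.01465743 0.12741211 0.15455896] 
 [[-0.11  0.06]
 [ 0.08  0.27]
 [-0.1  -0.27]
 [-0.42 -0.1 ]
 [ 0.07  0.11]
 [ 0.25  0.17]]
[[ 0.524   0.1253  0.1274]
 [ 0.5412  0.0147  0.1274]
 [ 0.5585 -0.096   0.1274]]
```

```bash
cat >> h.py <<'E'
PSI=.1546
ROW=np.array([-np.sin(PSI),np.cos(PSI),0]);N=R.from_euler("z",PSI).apply([-np.sin(np.radians(33)),0,np.cos(np.radians(33))])
EYE=dict(L=np.array([.524,.1253,.1274]),M=np.array([.5412,.0147,.1274]),R=np.array([.5585,-.096,.1274]))
R0=np.c_[np.cross(ROW,-N),ROW,-N]   # tool y along row, tool z into panel
def pose():
    s=telemetry.observe();return s["position"],R.from_euler("xyz",s["tool_rot"]).as_matrix(),s
def plan(pos,Rt,n=None,g=0,vmax=.035,wmax=.1):
    p,Rc,s=pose();w=R.from_matrix(Rc.T@Rt).as_rotvec();d=pos-p
    if n is None:n=int(max(1,np.ceil(np.linalg.norm(d)/vmax),np.ceil(np.linalg.norm(w)/wmax)))
    rows=[]
    Ri=Rc
    for i in range(n):
        rows.append([*np.round(Ri.T@d/n,4),*np.round(w/n,4),g]);Ri=Ri@R.from_rotvec(w/n).as_matrix()
    print("n",n,"dist",np.round(np.linalg.norm(d),4),"ang",np.round(np.degrees(np.linalg.norm(w)),1))
    for r in rows:print("["+",".join(f"{v:g}" for v in r)+"]")
E
python3 -c "
from h import *
plan(EYE['L']+.08*N,R0,vmax=.045)"
```

```text
n 13 dist 0.579 ang 40.7
[-0.0333,-0.0295,0.0028,-0.0094,-0.0436,-0.0316,0]
[-0.0322,-0.0306,0.004,-0.0094,-0.0436,-0.0316,0]
[-0.031,-0.0316,0.0051,-0.0094,-0.0436,-0.0316,0]
[-0.0297,-0.0326,0.0061,-0.0094,-0.0436,-0.0316,0]
[-0.0284,-0.0336,0.007,-0.0094,-0.0436,-0.0316,0]
[-0.027,-0.0345,0.0079,-0.0094,-0.0436,-0.0316,0]
[-0.0255,-0.0354,0.0088,-0.0094,-0.0436,-0.0316,0]
[-0.024,-0.0363,0.0095,-0.0094,-0.0436,-0.0316,0]
[-0.0224,-0.0371,0.0102,-0.0094,-0.0436,-0.0316,0]
[-0.0208,-0.0379,0.0108,-0.0094,-0.0436,-0.0316,0]
[-0.0191,-0.0386,0.0113,-0.0094,-0.0436,-0.0316,0]
[-0.0173,-0.0393,0.0117,-0.0094,-0.0436,-0.0316,0]
[-0.0156,-0.04,0.0121,-0.0094,-0.0436,-0.0316,0]
```

```bash
python3 -m inch '[[-0.033,-0.030,0.003,-0.009,-0.044,-0.032,0],[-0.032,-0.031,0.004,-0.009,-0.044,-0.032,0],[-0.031,-0.032,0.005,-0.009,-0.044,-0.032,0],[-0.030,-0.033,0.006,-0.009,-0.044,-0.032,0],[-0.028,-0.034,0.007,-0.009,-0.044,-0.032,0]]' 20
python3 -m inch '[[-0.027,-0.034,0.008,-0.009,-0.044,-0.032,0],[-0.025,-0.035,0.009,-0.009,-0.044,-0.032,0],[-0.024,-0.036,0.009,-0.009,-0.044,-0.032,0],[-0.022,-0.037,0.010,-0.009,-0.044,-0.032,0],[-0.021,-0.038,0.011,-0.009,-0.044,-0.032,0]]'
python3 -m inch '[[-0.019,-0.039,0.011,-0.009,-0.044,-0.032,0],[-0.017,-0.039,0.012,-0.009,-0.044,-0.032,0],[-0.016,-0.040,0.012,-0.009,-0.044,-0.032,0],[0,0,0,0,0,0,0]]'
python3 -c "
from h import *
print(pose()[2]['qpos'])
plan(EYE['L']+.08*N,R0,n=1);plan(EYE['L']-.012*N,R0,vmax=.045)"
```

```text
clock: 1.3
position: [0.2867, 0.4131, 0.2174]
tool_rot: [3.113, 0.224, 3.033]
force: [1.0, 0.7, -0.4]
grip_width: 0.0855
finger_force: 0.0
clock: 1.8
position: [0.4076, 0.2288, 0.2042]
tool_rot: [3.122, 0.448, -3.087]
force: [2.4, 0.0, 0.7]
grip_width: 0.0854
finger_force: 0.0
clock: 2.2
position: [0.46, 0.1529, 0.2001]
tool_rot: [-3.137, 0.543, -3.023]
force: [0.0, 0.6, -1.2]
grip_width: 0.0853
finger_force: 0.0
[-0.86569506  0.19166375  0.28404851  2.4236907   1.33398359  0.19794187
 -0.19306118]
n 1 dist 0.0406 ang 2.9
[-0.0114,-0.0365,0.0136,-0.0237,-0.033,-0.0303,0]
n 3 dist 0.1119 ang 2.9
[-0.0048,-0.0114,0.0352,-0.0079,-0.011,-0.0101,0]
[-0.0043,-0.0117,0.0351,-0.0079,-0.011,-0.0101,0]
[-0.0038,-0.0121,0.0351,-0.0079,-0.011,-0.0101,0]
```

```bash
cat >> h.py <<'E'
def RT(deg,yaw=0): # tool tilted deg away from robot, turned by yaw about nut axis
    t=np.radians(deg);z=R.from_euler("z",PSI).apply([np.sin(t),0,-np.cos(t)])
    M=np.c_[np.cross(ROW,z),ROW,z];return R.from_rotvec(N*yaw).as_matrix()@M
E
python3 -c "
from h import *
M=RT(10)
plan(EYE['L']-.075*M[:,2],M)"
```

```text
n 4 dist 0.0591 ang 21.2
[-0.0103,-0.0088,0.0059,-0.0043,0.0921,-0.0087,0]
[-0.0107,-0.0089,0.0049,-0.0043,0.0921,-0.0087,0]
[-0.011,-0.0091,0.0039,-0.0043,0.0921,-0.0087,0]
[-0.0112,-0.0092,0.0028,-0.0043,0.0921,-0.0087,0]
```

```bash
python3 -m inch '[[-0.010,-0.009,0.006,-0.004,0.092,-0.009,0],[-0.011,-0.009,0.005,-0.004,0.092,-0.009,0],[-0.011,-0.009,0.004,-0.004,0.092,-0.009,0],[-0.011,-0.009,0.003,-0.004,0.092,-0.009,0],[0,0,0,0,0,0,0]]'
python3 -c "
from h import *
M=RT(10)
print(pose()[2]['qpos'])
plan(EYE['L']+.012*M[:,2],M,vmax=.03)"
```

```text
clock: 2.7
position: [0.4886, 0.1329, 0.2043]
tool_rot: [-3.096, 0.412, -3.013]
force: [-0.6, 0.4, -0.2]
grip_width: 0.0852
finger_force: 0.0
[-0.53418564  0.22336033  0.03011903  2.26028144  0.581424    0.3405387
  0.66420029]
n 4 dist 0.0966 ang 14.0
[0.0006,-0.0019,0.0241,-0.0133,0.0593,-0.0075,0]
[-0.0008,-0.0022,0.024,-0.0133,0.0593,-0.0075,0]
[-0.0022,-0.0026,0.0239,-0.0133,0.0593,-0.0075,0]
[-0.0036,-0.0029,0.0237,-0.0133,0.0593,-0.0075,0]
```

```bash
python3 -m inch '[[0,-0.002,0,-0.013,0.060,-0.008,0],[-0.001,-0.002,0,-0.013,0.060,-0.008,0],[-0.002,-0.003,0,-0.013,0.060,-0.008,0],[-0.003,-0.003,0,-0.013,0.060,-0.008,0],[0,0,0,0,0,0,0]]'
python3 -c "
from h import *
M=RT(10)
print(pose()[2]['qpos'])
plan(EYE['L']+.012*M[:,2],M,vmax=.03)"
```

```text
clock: 3.2
position: [0.4953, 0.1239, 0.2055]
tool_rot: [-3.138, 0.172, -2.986]
force: [0.5, 0.3, -0.6]
grip_width: 0.0853
finger_force: 0.0
[-0.2392356   0.30002326 -0.18197552  2.05683272  0.17012233  0.62970351
  1.18810544]
n 4 dist 0.0951 ang 0.2
[-0.0037,-0.0007,0.0235,-0.0008,-0.0005,0.0004,0]
[-0.0037,-0.0007,0.0235,-0.0008,-0.0005,0.0004,0]
[-0.0037,-0.0007,0.0235,-0.0008,-0.0005,0.0004,0]
[-0.0037,-0.0007,0.0235,-0.0008,-0.0005,0.0004,0]
```

```bash
python3 -m inch '[[-0.0037,-0.0007,0.0235,0,0,0,0],[-0.0037,-0.0007,0.0235,0,0,0,0],[-0.0037,-0.0007,0.0235,0,0,0,0.3],[-0.0037,-0.0007,0.0235,0,0,0,0.5],[0,0,0,0,0,0,0.7]]' 20
python3 -m inch '[[0,0,0,0,0,0,1],[0,0,0,0,0,0,1],[0,0,0,0,0,0,1],[0,0,0,0,0,0,1],[0,0,0,0,0,0,1]]' 20
python3 -m inch '[[0,0,0,0,0,0,1],[0,0,0,0,0,0,1]]' 20
python3 -c "
from h import *
M=RT(10);s=pose()[2]
print(s['force'],s['moment'],s['grip_width'],s['finger_force'])
plan(EYE['L']+.012*M[:,2],M,vmax=.03)"
```

```text
clock: 3.7
position: [0.5237, 0.1259, 0.1131]
tool_rot: [-3.136, 0.17, -2.983]
force: [-0.5, 0.0, 0.8]
grip_width: 0.0442
finger_force: 0.0
clock: 4.2
position: [0.5252, 0.1258, 0.1166]
tool_rot: [-3.139, 0.174, -2.984]
force: [-6.2, 4.5, 8.1]
grip_width: 0.0115
finger_force: 20.0
clock: 4.4
position: [0.5252, 0.1258, 0.1166]
tool_rot: [-3.139, 0.174, -2.984]
force: [-6.9, 4.1, 7.3]
grip_width: 0.0113
finger_force: 20.0
[-6.87970288  4.14535106  7.30726068] [ 1.26741506  1.34488031 -0.06306475] 0.011322359913195664 19.98340557121992
n 1 dist 0.0013 ang 0.2
[-0.0006,-0.0003,0.0011,-0.0024,-0.0007,0.0032,0]
```

```bash
python3 -m inch '[[0,0,0,0.02,0,-0.046,1],[0,0,0,0.02,0,-0.046,1],[0,0,0,0,0,0,1]]' 20
python3 -c "
from h import *
s=pose()[2]
print(s['force'],s['moment'],s['moment']@N,s['grip_width'],s['finger_force'])"
```

```text
clock: 4.7
position: [0.5253, 0.1255, 0.1167]
tool_rot: [-3.082, 0.171, -2.89]
force: [-7.7, 1.6, 10.7]
grip_width: 0.0112
finger_force: 72.8
[-7.67799253  1.56572172 10.74756252] [ 1.5067557   1.62566948 -1.44704818] -2.1607857900249767 0.011189735980134298 72.7575500723492
```

```bash
python3 -m inch '[[0,0,0,-0.02,0,0.046,1],[0,0,0,-0.02,0,0.046,0.6],[0,0,0,0,0,0,0.3],[0,0,-0.02,0,0,0,0.2],[0,0,-0.03,0,0,0,0.2]]' 20
python3 -c "
from h import *
M=RT(10);s=pose()[2]
print(s['force'],s['moment'],s['grip_width'],s['finger_force'])
plan(EYE['M']-.045*M[:,2],M,g=.2)"
```

```text
clock: 5.2
position: [0.5161, 0.1236, 0.1646]
tool_rot: [-3.136, 0.171, -2.982]
force: [-0.6, 0.5, -0.1]
grip_width: 0.0679
finger_force: 0.0
[-0.56237871  0.47055885 -0.08143267] [-0.01905784  0.15404352  0.00715503] 0.06788657850219981 0.0
n 4 dist 0.1117 ang 0.4
[-0.0002,-0.0279,-0.0016,-0.0011,-0.001,0.0012,0.2]
[-0.0003,-0.0279,-0.0016,-0.0011,-0.001,0.0012,0.2]
[-0.0003,-0.0279,-0.0017,-0.0011,-0.001,0.0012,0.2]
[-0.0003,-0.0279,-0.0017,-0.0011,-0.001,0.0012,0.2]
```

```bash
python3 -m inch '[[0,-0.028,-0.001,0,0,0,0.2],[0,-0.028,-0.002,0,0,0,0.2],[0,-0.028,-0.002,0,0,0,0.2],[0,-0.028,-0.002,0,0,0,0.2],[0,0,0,0,0,0,0.2]]' 20
python3 -c "
from h import *
M=RT(10)
plan(EYE['M']+.006*M[:,2],M,n=3,g=.2)"
```

```text
clock: 5.7
position: [0.5336, 0.0092, 0.1728]
tool_rot: [-3.135, 0.173, -2.987]
force: [0.0, 0.0, 0.6]
grip_width: 0.0686
finger_force: 0.0
n 3 dist 0.0523 ang 0.4
[-0.0001,0.0015,0.0174,-0.002,-0.0004,0.0001,0.2]
[-0.0001,0.0015,0.0174,-0.002,-0.0004,0.0001,0.2]
[-0.0001,0.0015,0.0174,-0.002,-0.0004,0.0001,0.2]
```

```bash
python3 -m inch '[[0,0.0015,0.0174,0,0,0,0.3],[0,0.0015,0.0174,0,0,0,0.5],[0,0.0015,0.0174,0,0,0,0.7],[0,0,0,0,0,0,1],[0,0,0,0,0,0,1]]' 20
python3 -m inch '[[0,0,0,0,0,0,1],[0,0,0,0,0,0,1],[0,0,0,0,0,0,1],[0,0,0,0,0,0,1]]' 20
python3 -c "
from h import *
M=RT(10);s=pose()[2]
print(s['force'],s['moment'],s['grip_width'],s['finger_force'])
plan(EYE['M']+.006*M[:,2],M)"
python3 -m inch '[[0,0,0,0.02,0,-0.046,1],[0,0,0,0.02,0,-0.046,1],[0,0,0,0,0,0,1]]' 20
python3 -c "
from h import *
s=pose()[2]
print(s['force'],s['moment'],s['moment']@N,s['grip_width'],s['finger_force'])"
```

```text
clock: 6.2
position: [0.5419, 0.0157, 0.1206]
tool_rot: [-3.134, 0.172, -2.985]
force: [14.3, -15.7, -23.3]
grip_width: 0.0094
finger_force: 20.3
clock: 6.6
position: [0.5418, 0.0159, 0.1207]
tool_rot: [-3.134, 0.173, -2.985]
force: [15.0, -19.6, -23.8]
grip_width: 0.0094
finger_force: 20.3
[ 14.96748425 -19.62862642 -23.81939123] [-4.27655815 -2.04722164 -0.66538007] 0.009366400402806282 20.269893294396013
n 1 dist 0.0013 ang 0.4
[-0.0004,-0.0011,-0.0007,-0.0068,-0.002,0.0019,0]
clock: 6.9
position: [0.5418, 0.0156, 0.1208]
tool_rot: [-3.077, 0.169, -2.89]
force: [14.2, -24.7, -19.3]
grip_width: 0.0094
finger_force: 20.7
[ 14.24070849 -24.71452798 -19.32781146] [-5.17358931 -1.85946207 -0.82932227] 2.244549895920019 0.009433436627427608 20.697584738749413
```

```bash
python3 -m inch '[[0,0,0,0.02,0,-0.046,1],[0,0,0,0.02,0,-0.046,1],[0,0,0,0.02,0,-0.046,1],[0,0,0,0,0,0,1],[0,0,0,0,0,0,1]]' 20
python3 - <<'E'
from h import *
p,M,s=pose()
print(s['force'],s['moment'],s['moment']@N,s['grip_width'],s['finger_force'],s['qpos'])
print(M.tolist(),p-EYE['M'])
y=M[:,1]; y=y-N*(y@N); y/=np.linalg.norm(y); print("angle",np.arctan2(np.cross(ROW,y)@N,ROW@y))
E
```

```text
clock: 7.4
position: [0.5418, 0.0151, 0.121]
tool_rot: [-2.995, 0.154, -2.753]
force: [16.2, -25.3, -19.8]
grip_width: 0.0095
finger_force: 20.4
[ 16.24123142 -25.33160719 -19.77997779] [-4.80090231 -2.27288981 -0.65106295] 2.2281643553981536 0.009475991374925481 20.423858946463724 [-0.14528179  0.47457408 -0.08153796  2.07556886  0.36994296  0.44178898
  1.40978328]
[[-0.9146134522896175, -0.3537184624573706, 0.19587108568561318], [-0.37406123655981827, 0.9241353841272274, -0.07779449278298235], [-0.15349405263464366, -0.14441967013123785, -0.9775390195204371]] [ 0.00058418  0.00035247 -0.00644215]
angle 0.25519607004848316
```

```bash
python3 -m inch '[[0,0,0,0,0,0,0.6],[0,0,0,0,0,0,0.3],[0,0,-0.02,0,0,0,0.1],[0,0,-0.04,0,0,0,0],[0,0,-0.04,0,0,0,0]]' 20
python3 -c "
from h import *
p,M,s=pose();print(p,s['force'])
z=np.array([0,0,-1.]);a=1.996;x=np.array([np.cos(a),np.sin(a),0]);T=np.c_[x,np.cross(z,x),z]
plan(np.array([.446,-.361,.12]),T,vmax=.04,wmax=.13)"
```

```text
clock: 7.9
position: [0.5209, 0.0267, 0.2197]
tool_rot: [-2.999, 0.155, -2.75]
force: [0.1, -0.3, -0.1]
grip_width: 0.0809
finger_force: 0.0
[0.52093494 0.02673971 0.21974709] [ 0.12808591 -0.25582696 -0.13710323]
n 12 dist 0.4073 ang 88.1
[0.0192,-0.0264,0.0093,0.0005,0.0193,0.1267,0]
[0.0155,-0.0286,0.0096,0.0005,0.0193,0.1267,0]
[0.0116,-0.0303,0.0099,0.0005,0.0193,0.1267,0]
[0.0075,-0.0315,0.0101,0.0005,0.0193,0.1267,0]
[0.0032,-0.0322,0.0102,0.0005,0.0193,0.1267,0]
[-0.0011,-0.0323,0.0102,0.0005,0.0193,0.1267,0]
[-0.0054,-0.0319,0.0102,0.0005,0.0193,0.1267,0]
[-0.0095,-0.031,0.0101,0.0005,0.0193,0.1267,0]
[-0.0136,-0.0295,0.0099,0.0005,0.0193,0.1267,0]
[-0.0174,-0.0275,0.0096,0.0005,0.0193,0.1267,0]
[-0.0209,-0.0251,0.0092,0.0005,0.0193,0.1267,0]
[-0.0241,-0.0223,0.0088,0.0005,0.0193,0.1267,0]
```

```bash
python3 -m inch '[[0.019,-0.026,0.005,0,0.019,0.127,0],[0.015,-0.029,0.006,0,0.019,0.127,0],[0.012,-0.030,0.007,0,0.019,0.127,0],[0.008,-0.031,0.008,0,0.019,0.127,0],[0.003,-0.032,0.010,0,0.019,0.127,0]]' 20
python3 -m inch '[[-0.001,-0.032,0.010,0,0.019,0.127,0],[-0.005,-0.032,0.010,0,0.019,0.127,0],[-0.010,-0.031,0.010,0,0.019,0.127,0],[-0.014,-0.030,0.010,0,0.019,0.127,0],[-0.017,-0.028,0.010,0,0.019,0.127,0]]'
python3 -m inch '[[-0.021,-0.025,0.009,0,0.019,0.127,0],[-0.024,-0.022,0.009,0,0.019,0.127,0],[0,0,0,0,0,0,0],[0,0,0,0,0,0,0]]'
cat >> h.py <<'E'
def TT(a):
    z=np.array([0,0,-1.]);x=np.array([np.cos(a),np.sin(a),0]);return np.c_[x,np.cross(z,x),z]
E
python3 -c "
from h import *
p,M,s=pose();print(p,s['force'],s['qpos'])
plan(np.array([.446,-.361,.08]),TT(1.996),vmax=.04,wmax=.13)
for n in('top','scene'): cv2.imwrite(f'pics/{n}1.png',grab_frame(n)[:,:,::-1])
A=np.zeros((600,800,3),np.uint8)
t=cv2.imread('pics/top1.png')[165:202,205:303];s=cv2.imread('pics/scene1.png')[160:197,205:303]
A[:296,:784]=cv2.resize(t,None,fx=8,fy=8,interpolation=2);A[300:596,:784]=cv2.resize(s,None,fx=8,fy=8,interpolation=2)
cv2.imwrite('pics/nuts1.png',A)"
```

```text
clock: 8.4
position: [0.4877, -0.1337, 0.1899]
tool_rot: [-3.092, 0.122, 2.881]
force: [0.2, 0.5, -0.4]
grip_width: 0.0853
finger_force: 0.0
clock: 8.9
position: [0.456, -0.2956, 0.1473]
tool_rot: [3.138, 0.038, 2.242]
force: [0.9, 0.7, 0.1]
grip_width: 0.0855
finger_force: 0.0
clock: 9.3
position: [0.4435, -0.3592, 0.1301]
tool_rot: [3.134, -0.002, 1.992]
force: [0.2, 1.0, -0.6]
grip_width: 0.0853
finger_force: 0.0
[ 0.44349759 -0.35917463  0.13006151] [ 0.21186     1.00879313 -0.60746456] [ 0.44223945  0.57392938  0.19517576  1.84427325 -0.16794107  0.73685375
  1.1527425 ]
n 2 dist 0.0502 ang 0.5
[-0.0014,0.0006,0.025,0.0036,-0.0008,-0.0019,0]
[-0.0014,0.0007,0.025,0.0036,-0.0008,-0.0019,0]
```

View pics/nuts1.png

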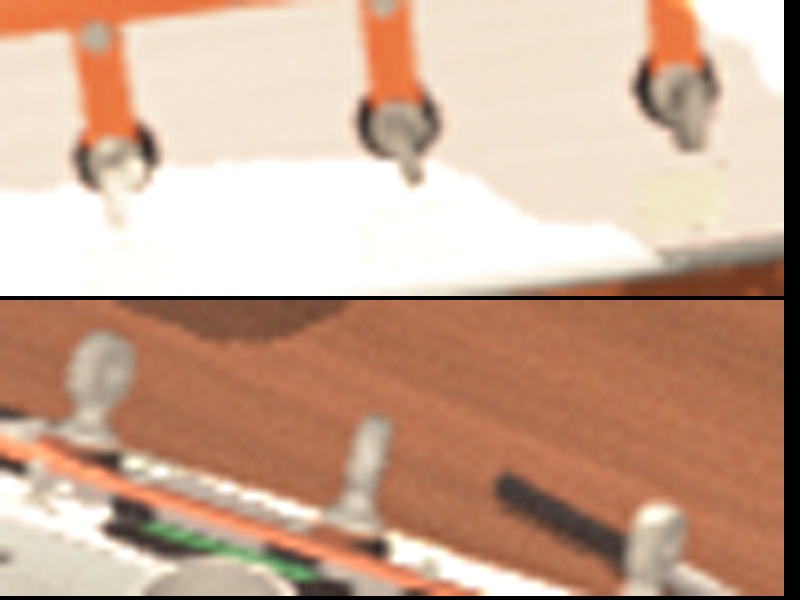

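```bash
python3 -m inch '[[-0.0015,0.0006,0.03,0.004,0,-0.002,0.3],[-0.0015,0.0006,0.03,0.004,0,-0.002,0.4],[0,0,0.03,0,0,0,0.4],[0,0,0.02,0,0,0,0.4],[0,0,0,0,0,0,0.4]]' 20
python3 -c "
from h import *
p,M,s=pose();print(s['force'],s['grip_width'])
plan(np.array([.446,-.361,.002]),TT(1.996),g=.4)"
```

```text
clock: 9.9
position: [0.4456, -0.3593, 0.0183]
tool_rot: [-3.14, -0.004, 1.998]
force: [-0.9, 0.6, 0.3]
grip_width: 0.0515
finger_force: 0.0
[-0.89026973  0.58391009  0.27817791] 0.05145601270931967
n 1 dist 0.0164 ang 0.3
[-0.0018,-0.0004,0.0163,-0.0019,-0.0045,0.0022,0.4]
```

```bash
python3 -m inch '[[-0.001,0,0.008,-0.002,-0.004,0.002,0.4],[-0.001,0,0.008,0,0,0,0.4],[0,0,0,0,0,0,0.6],[0,0,0,0,0,0,1],[0,0,0,0,0,0,1]]' 20
python3 -m inch '[[0,0,0,0,0,0,1],[0,0,0,0,0,0,1],[0,0,0,0,0,0,1]]' 50
python3 -c "
from h import *
p,M,s=pose();print(p,s['force'],s['grip_width'],s['finger_force'],s['tool_rot'])"
```

```text
clock: 10.4
position: [0.4471, -0.3633, 0.0046]
tool_rot: [3.14, 0.003, 1.994]
force: [-0.2, 0.5, -0.5]
grip_width: 0.0252
finger_force: 20.2
clock: 10.7
position: [0.4471, -0.3633, 0.0047]
tool_rot: [3.14, 0.003, 1.994]
force: [-0.5, 0.1, 5.5]
grip_width: 0.0243
finger_force: 49.2
[ 0.4470984  -0.3633357   0.00469458] [-0.45570231  0.10532099  5.54791502] 0.024349939821505 49.19522166252136 [3.13985626 0.0033179  1.99364763]
```

```bash
cat >> h.py <<'E'
ANG=.255
H=R.from_rotvec(N*ANG).apply(ROW)
EM=EYE['M']+.001*ROW
def TI(deg=10):
    t=np.radians(deg);z=R.from_euler("z",PSI).apply([np.sin(t),0,-np.cos(t)]);z=z-H*(z@H);z/=np.linalg.norm(z)
    return np.c_[H,np.cross(z,H),z]
def tcp_for(tip,Rt,a=.0585,b=.0023): return tip-a*Rt[:,0]+b*Rt[:,2]
E
python3 -c "
from h import *
print(H)
M=TI()
T=tcp_for(EM-.025*H,M);print(T)
plan(T+[0,0,.07],M,g=1,vmax=.04,wmax=.13)"
```

```text
[-0.3580332   0.92354655 -0.1373827 ]
[ 0.5714199  -0.06157664  0.13662661]
n 10 dist 0.3838 ang 12.6
[0.0223,0.0238,-0.0202,-0.0166,-0.0139,0.0041,1]
[0.0222,0.024,-0.0201,-0.0166,-0.0139,0.0041,1]
[0.022,0.0242,-0.02,-0.0166,-0.0139,0.0041,1]
[0.0218,0.0245,-0.0199,-0.0166,-0.0139,0.0041,1]
[0.0216,0.0247,-0.0198,-0.0166,-0.0139,0.0041,1]
[0.0215,0.025,-0.0197,-0.0166,-0.0139,0.0041,1]
[0.0213,0.0252,-0.0196,-0.0166,-0.0139,0.0041,1]
[0.0211,0.0254,-0.0195,-0.0166,-0.0139,0.0041,1]
[0.021,0.0257,-0.0194,-0.0166,-0.0139,0.0041,1]
[0.0208,0.0259,-0.0192,-0.0166,-0.0139,0.0041,1]
```

```bash
python3 -m inch '[[0,0,-0.02,0,0,0,1],[0,0,-0.04,0,0,0,1],[0,0,-0.04,0,0,0,1],[0,0,-0.04,0,0,0,1],[0,0,-0.04,0,0,0,1]]' 50
python3 -m inch '[[0.022,0.024,-0.003,-0.017,-0.014,0.004,1],[0.022,0.024,-0.003,-0.017,-0.014,0.004,1],[0.022,0.024,-0.003,-0.017,-0.014,0.004,1],[0.022,0.024,-0.002,-0.017,-0.014,0.004,1],[0.022,0.025,-0.002,-0.017,-0.014,0.004,1]]'
python3 -m inch '[[0.021,0.025,-0.002,-0.017,-0.014,0.004,1],[0.021,0.025,-0.001,-0.017,-0.014,0.004,1],[0.021,0.025,-0.001,-0.017,-0.014,0.004,1],[0.021,0.026,0,-0.017,-0.014,0.004,1],[0.021,0.026,0,-0.017,-0.014,0.004,1]]'
python3 -c "
from h import *
M=TI();p,_,s=pose();print(s['force'],s['grip_width'],s['qpos'])
T=tcp_for(EM-.025*H,M)
plan(T+[0,0,.03],M,g=1,n=3)"
```

```text
clock: 11.2
position: [0.4462, -0.3627, 0.1861]
tool_rot: [3.14, 0.003, 1.994]
force: [0.7, 0.6, 0.9]
grip_width: 0.0241
finger_force: 49.4
clock: 11.7
position: [0.5126, -0.212, 0.1985]
tool_rot: [3.053, 0.072, 1.97]
force: [0.5, -0.5, -0.1]
grip_width: 0.0242
finger_force: 49.5
clock: 12.2
position: [0.5887, -0.0659, 0.2076]
tool_rot: [2.965, 0.139, 1.941]
force: [0.7, -0.1, 0.7]
grip_width: 0.0243
finger_force: 49.5
[ 0.6942182  -0.0711797   0.65120144] 0.024308708600150976 [-0.2175384   0.40767908  0.25037388  1.91698088 -0.06149292  0.61339167
  0.43138633]
n 3 dist 0.0447 ang 0.3
[0.0053,-0.0071,0.012,0.0018,0.0003,0.0002,1]
[0.0053,-0.007,0.012,0.0018,0.0003,0.0002,1]
[0.0053,-0.007,0.012,0.0018,0.0003,0.0002,1]
```

```bash
python3 -m inch '[[0.0053,-0.007,0.012,0.002,0,0,1],[0.0053,-0.007,0.012,0.002,0,0,1],[0.0053,-0.007,0.012,0.002,0,0,1],[0,0,0,0,0,0,1],[0,0,0,0,0,0,1]]' 50
cat > look.py <<'E'
import sys
from h import *
k=sys.argv[1]
p,M,s=pose();print(p,s['force'])
a=np.array([p+M@[.0585,0,-.0023],p+M@[.0225,0,-.0023],EM])
A=np.zeros((600,800,3),np.uint8);i=0
for n,(x0,y0) in(("top",(235,155)),("scene",(215,150))):
    im=np.ascontiguousarray(grab_frame(n)[:,:,::-1]);cv2.imwrite(f"pics/{n}{k}.png",im)
    q=proj(n,a);print(n,"tip,shoulder,eye",np.round(q,2).tolist())
    c=cv2.resize(im[y0:y0+50,x0:x0+50],None,fx=8,fy=8,interpolation=cv2.INTER_CUBIC)
    for (u,v),col in zip(q,((0,0,255),(255,0,0),(0,255,0))):cv2.circle(c,(int((u-x0+.5)*8),int((v-y0+.5)*8)),3,col,-1)
    A[:400,i:i+400]=c;i+=400
cv2.imwrite(f"pics/look{k}.png",A[:400])
E
python3 look.py 2
```

```text
clock: 12.7
position: [0.5712, -0.0629, 0.1667]
tool_rot: [2.972, 0.139, 1.941]
force: [-0.0, -0.1, -0.1]
grip_width: 0.0249
finger_force: 49.5
[ 0.57124896 -0.06288081  0.16670607] [-0.01189934 -0.05071491 -0.14545735]
top tip,shoulder,eye [[263.07, 178.9], [274.32, 174.63], [254.67, 183.59]]
scene tip,shoulder,eye [[242.42, 167.68], [230.41, 164.37], [250.97, 178.56]]
```

View pics/look2.png

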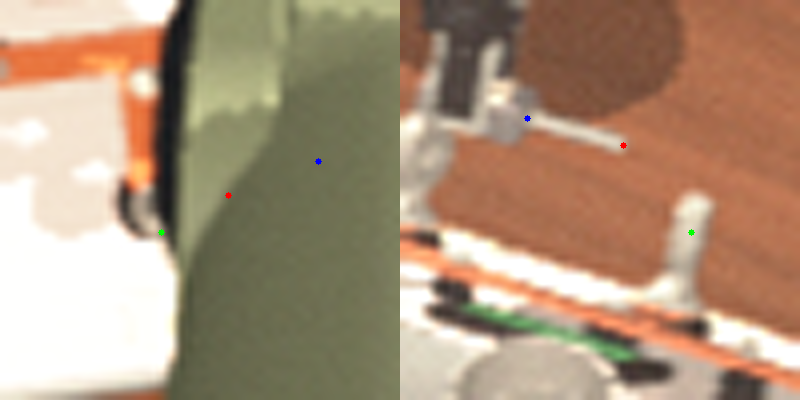

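```bash
python3 -c "
from h import *
M=TI();plan(tcp_for(EM-.025*H,M),M,g=1,n=3)"
```

```text
n 3 dist 0.0305 ang 0.1
[0.0019,-0.0016,0.0099,-0.0002,0.0003,0.0002,1]
[0.0018,-0.0016,0.0099,-0.0002,0.0003,0.0002,1]
[0.0018,-0.0016,0.0099,-0.0002,0.0003,0.0002,1]
```

```bash
python3 -m inch '[[0.002,-0.0016,0.01,0,0,0,1],[0.0018,-0.0016,0.01,0,0,0,1],[0.0018,-0.0016,0.01,0,0,0,1],[0,0,0,0,0,0,1],[0,0,0,0,0,0,1]]' 50
python3 -c "
from h import *
M=TI();p,_,s=pose();print(s['force']);plan(tcp_for(EM-.010*H,M),M,g=1,n=3)"
```

```text
clock: 13.3
position: [0.5706, -0.0615, 0.1349]
tool_rot: [2.973, 0.138, 1.941]
force: [-0.1, 0.1, 0.0]
grip_width: 0.0242
finger_force: 49.5
[-0.10113249  0.14612365  0.01268832]
n 3 dist 0.0145 ang 0.2
[0.0048,0.0003,-0.0005,-0.0009,0.0001,0.0003,1]
[0.0048,0.0003,-0.0005,-0.0009,0.0001,0.0003,1]
[0.0048,0.0003,-0.0005,-0.0009,0.0001,0.0003,1]
```

```bash
python3 -m inch '[[0.0048,0.0003,-0.0005,0,0,0,1],[0.0048,0.0003,-0.0005,0,0,0,1],[0.0048,0.0003,-0.0005,0,0,0,1],[0,0,0,0,0,0,1]]' 50
python3 -m inch '[[0.003,0,0,0,0,0,1],[0.003,0,0,0,0,0,1],[0,0,0,0,0,0,1]]' 50
python3 -m inch '[[0.002,0,0,0,0,0,1],[0.002,0,0,0,0,0,1],[0,0,0,0,0,0,1]]' 50
python3 -c "
from h import *
M=TI();p,Rm,s=pose();print(s['force'],Rm.T@s['force'],s['moment']);plan(tcp_for(EM,M),M,g=1,n=1)"
```

```text
clock: 13.7
position: [0.5661, -0.0466, 0.1351]
tool_rot: [2.972, 0.138, 1.943]
force: [-0.4, -0.9, -0.2]
grip_width: 0.0242
finger_force: 49.5
clock: 14.0
position: [0.5639, -0.0416, 0.134]
tool_rot: [2.972, 0.138, 1.942]
force: [-0.4, 0.1, -1.6]
grip_width: 0.0249
finger_force: 49.4
clock: 14.3
position: [0.5625, -0.0381, 0.1335]
tool_rot: [2.972, 0.138, 1.942]
force: [0.5, 1.6, -1.5]
grip_width: 0.0247
finger_force: 49.3
[ 0.51868007  1.56010021 -1.52107258] [1.46366976 0.80965005 1.48954392] [ 0.18480703  0.09300197 -0.00191968]
n 1 dist 0.0005 ang 0.1
[-0.0003,-0.0002,0.0003,-0.002,0.0003,0.0012,1]
```

```bash
python3 -m inch '[[0.003,0,0,0,0,0,1],[0.003,0,0,0,0,0,1],[0,0,0,0,0,0,1]]' 50
python3 -m inch '[[0.004,0,0,0,0,0,1],[0.004,0,0,0,0,0,1],[0,0,0,0,0,0,1]]' 50
python3 -c "
from h import *
M=TI();p,Rm,s=pose();print(s['force'],Rm.T@s['force'],s['moment']);plan(tcp_for(EM+.014*H,M),M,g=1,n=1)"
python3 look.py 3
```

```text
clock: 14.6
position: [0.5603, -0.0324, 0.1326]
tool_rot: [2.972, 0.138, 1.942]
force: [1.5, 0.7, -2.2]
grip_width: 0.0245
finger_force: 49.2
clock: 14.9
position: [0.5573, -0.0247, 0.1315]
tool_rot: [2.973, 0.138, 1.942]
force: [0.8, 1.4, -3.8]
grip_width: 0.0245
finger_force: 49.2
[ 0.8014723   1.36457174 -3.76569998] [1.48975867 0.61956313 3.75255524] [0.4039035  0.12392084 0.0517013 ]
n 1 dist 0.0009 ang 0.2
[-0.0008,-0.0002,0.0003,-0.002,0,0.0017,1]
[ 0.55728005 -0.02472725  0.13149739] [ 0.8014723   1.36457174 -3.76569998]
top tip,shoulder,eye [[250.18, 185.26], [261.07, 181.12], [254.67, 183.59]]
scene tip,shoulder,eye [[255.88, 179.84], [243.98, 176.55], [250.97, 178.56]]
```

View pics/look3.png

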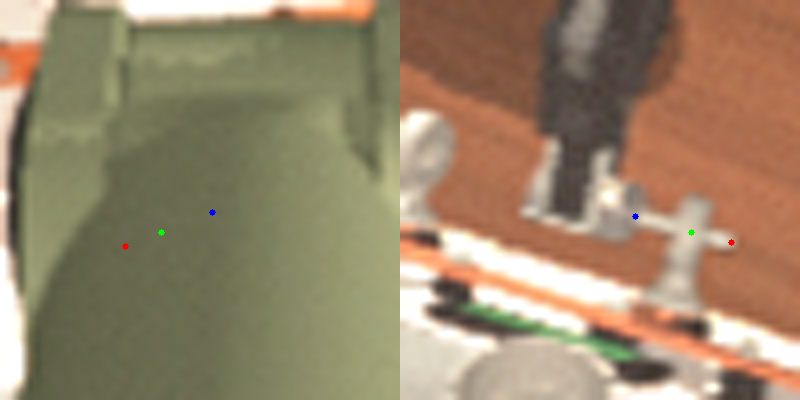

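```bash
python3 -m inch '[[0.003,0,0.0005,0,0,0,1],[0.004,0,0,0,0,0,1],[0.004,0,0,0,0,0,1],[0,0,0,0,0,0,1]]' 50
python3 -m inch '[[0.002,0,0,0,0,0,1],[0.002,0,0,0,0,0,1],[0,0,0,0,0,0,1]]' 50
python3 -c "
from h import *
M=TI();p,Rm,s=pose();print(Rm.T@s['force'],s['moment']);plan(tcp_for(EM+.029*H,M),M,g=1,n=1)"
```

```text
clock: 15.4
position: [0.5534, -0.0147, 0.1295]
tool_rot: [2.973, 0.138, 1.942]
force: [-0.3, 0.2, 0.2]
grip_width: 0.0248
finger_force: 49.5
clock: 15.7
position: [0.5522, -0.0115, 0.1291]
tool_rot: [2.972, 0.138, 1.942]
force: [-0.1, -0.3, -1.1]
grip_width: 0.0242
finger_force: 49.5
[-0.11110074 -0.43660226  1.03951552] [ 0.08322434  0.24089206 -0.00742776]
n 1 dist 0.0003 ang 0.1
[-0.0002,-0.0001,-0.0001,-0.0019,0.0005,0.0011,1]
```

```bash
python3 -m inch '[[0.001,0,0,0,0,0,1],[0.001,0,0,0,0,0,1],[0,0,0,0,0,0,1]]' 50
python3 -m inch '[[0.001,0,0,0,0,0,1],[0.001,0,0,0,0,0,1],[0,0,0,0,0,0,1]]' 50
python3 -c "
from h import *
M=TI();p,Rm,s=pose();print(Rm.T@s['force'],s['moment']);plan(tcp_for(EM+.031*H,M),M,g=1,n=1)"
```

```text
clock: 16.0
position: [0.552, -0.0111, 0.1292]
tool_rot: [2.971, 0.14, 1.94]
force: [3.2, -8.5, 1.1]
grip_width: 0.0247
finger_force: 49.5
clock: 16.3
position: [0.5518, -0.0108, 0.1292]
tool_rot: [2.971, 0.141, 1.938]
force: [5.9, -17.3, 1.6]
grip_width: 0.0246
finger_force: 49.4
[-18.3541997   -0.84073503   0.87791675] [-3.85312669 -1.17019262 -0.61040102]
n 1 dist 0.0011 ang 0.3
[0.0011,-0.0001,0.0001,-0.0009,0.004,-0.0017,1]
```

Shoulder seated (18 N axial). Relieve the push, release and retreat.

```bash
python3 -m inch '[[-0.003,0,0,0,0,0,1],[0,0,0,0,0,0,0.6],[0,0,0,0,0,0,0.45],[0,0,0,0,0,0,0.4],[0,0,0,0,0,0,0.4]]' 20
python3 -m inch '[[0,0,-0.01,0,0,0,0.4],[0,0,-0.02,0,0,0,0.4],[0,0,-0.04,0,0,0,0.4],[0,0,-0.05,0,0,0,0.4],[0,0,0,0,0,0,0.4]]' 20
python3 look.py 4
```

```text
clock: 16.8
position: [0.5518, -0.0105, 0.1289]
tool_rot: [2.972, 0.138, 1.942]
force: [-0.8, -0.1, -0.9]
grip_width: 0.0513
finger_force: 0.0
clock: 17.3
position: [0.5283, -0.0025, 0.2521]
tool_rot: [2.964, 0.139, 1.94]
force: [0.4, 0.3, -0.7]
grip_width: 0.051
finger_force: 0.0
[ 0.52834107 -0.00253183  0.25207876] [ 0.36960268  0.25148435 -0.66403224]
top tip,shoulder,eye [[242.01, 187.54], [254.29, 182.9], [254.67, 183.59]]
scene tip,shoulder,eye [[269.72, 142.48], [257.01, 139.06], [250.97, 178.56]]
```

View pics/look4.png

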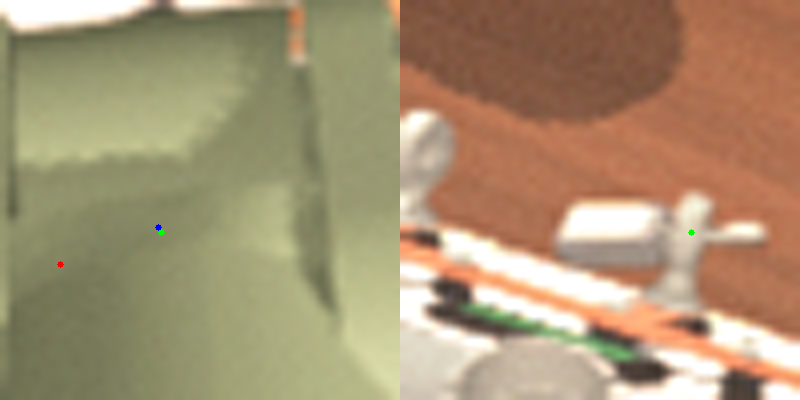

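```bash
python3 -m inch '[[0.04,0,-0.02,0,0,0,0.4],[0.05,0,-0.01,0,0,0,0.4],[0.05,0,-0.01,0,0,0,0.4],[0.05,-0.02,-0.01,0,0,0,0.4],[0.05,-0.02,0,0,0,0,0.4]]' 20
python3 -m inch '[[0.05,-0.02,0,0,0,0,0.4],[0.03,-0.02,0,0,0,0,0.4],[0,0,0,0,0,0,0.4]]' 20
python3 look.py 5
```

```text
clock: 17.9
position: [0.3996, 0.2001, 0.2556]
tool_rot: [2.972, 0.139, 1.941]
force: [1.2, 1.0, -0.4]
grip_width: 0.0511
finger_force: 0.0
clock: 18.2
position: [0.335, 0.2568, 0.2372]
tool_rot: [2.975, 0.14, 1.948]
force: [0.8, -1.3, 0.1]
grip_width: 0.0513
finger_force: 0.0
[0.33501068 0.25678953 0.23718649] [ 0.75451225 -1.29344693  0.12479423]
top tip,shoulder,eye [[143.08, 257.27], [155.39, 252.59], [254.67, 183.59]]
scene tip,shoulder,eye [[385.72, 146.95], [372.93, 143.62], [250.97, 178.56]]
```

View pics/look5.png

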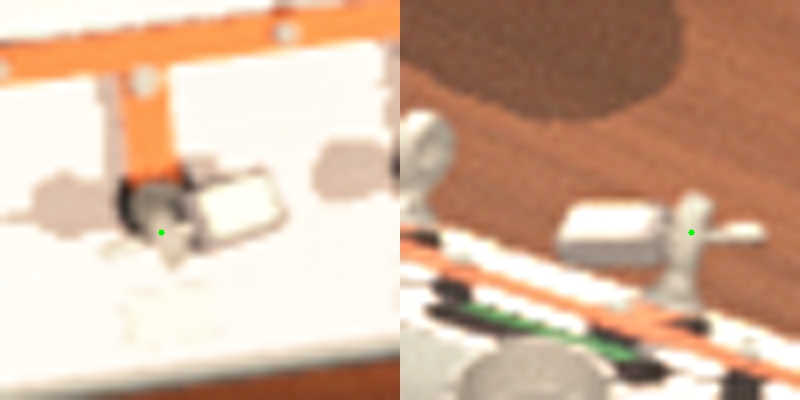

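```bash
python3 - <<'E'
from h import *
k=lambda X,Y,x0,y0:np.array([x0+(X+.5)/8-.5,y0+(Y+.5)/8-.5])
# crop picks: tip, rear-body centre-line
tipS=k(765,233,215-50,150);tipT=k(103,250,235,155)
# body: fit render on scene over whole tag (stem visible parts)
def tri(s,t):
    return least_squares(lambda P:np.r_[proj("scene",P)[0]-s,proj("top",P)[0]-t],EM)
r=tri(tipS,tipT);F=np.c_[np.cross(H,N),H,N]
print("tip in nut frame mm",np.round(F.T@(r.x-EM)*1e3,1),r.fun.round(2))
# body centroid picks (silhouette centre)
r2=tri(k(613,233,165,150),k(239,210,235,155))
print("body centre in nut frame",np.round(F.T@(r2.x-EM)*1e3,1),r2.fun.round(2))
d=r.x-r2.x;print(np.linalg.norm(d),"shoulder",np.round(F.T@(r2.x+d*20/56-EM)*1e3,1))
E
```

```text
tip in nut frame mm [ 4.3 24.6  7.1] [-0.58 -0.08 -0.55  0.29]
body centre in nut frame [ -6.8 -29.6  -9. ] [-0.4  -0.07 -0.37  0.21]
0.057658694714701926 shoulder [ -2.9 -10.2  -3.3]
```

```bash
python3 -m inch '[[0,0,0,0,0,0,0.4],[0,0,0,0,0,0,0.4],[0,0,0,0,0,0,0.4],[0,0,0,0,0,0,0.4],[0,0,0,0,0,0,0.4]]' 20
python3 - <<'E'
from h import *
a=cv2.imread("pics/scene4.png")[168:188,230:265].astype(float)
im=grab_frame("scene")[:,:,::-1];b=im[168:188,230:265].astype(float)
print(np.abs(a-b).max(),np.abs(a-b).mean())
if np.abs(a-b).mean()<4: print(bot.job_done())
E
```

```text
clock: 18.8
position: [0.3386, 0.2546, 0.2388]
tool_rot: [2.972, 0.138, 1.941]
force: [-0.7, -0.5, -0.1]
grip_width: 0.0509
finger_force: 0.0
11.0 2.263809523809524
the job is handed in; nothing more can be done
None
```

The stripped nut is the middle one: it is turned by roughly 25 degrees, the tag pin's stem is through its head with the body about up against it, and I handed the job in at about 19 s with the tag not moving and the arm clear; of the good nuts I test-twisted only the left one, and did not try the right one.

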